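# Lay out the dried brushes in their order

### The arm

A 6-joint arm with a two-finger parallel gripper is mounted at the origin on a cart in front of the work surface, level with it; the furniture and walls round the work are solid. World frame = base frame: x ahead of the robot, y to its left, z up, the work surface at z = 0. Lengths are in m, angles in rad, forces in N, time in s.
With the tool pointing down it reaches from about 0.325 to 1 m from the base axis. Payload 5.1 kg.
Tool frame: the origin (TCP) lies at the very end of the fingers, on their centre line; the grasp point (between the pads) lies 19 mm behind it; z points along the fingers, y is the line along which they close (so a half turn about z gives the same grasp; the last joint's range is limited). The gripper opens to 85 mm and grips with 20 to 120 N. Pads are 22 mm wide; open, the fingers measure 114 mm over their backs; the gripper's body (76 mm by 85 mm) begins 54 mm behind the grasp point. The pads swing forward as they close: fully open they stand 13 mm farther back than shut.
Start: joints at [-1.255, 0.124, 1.65, -0, 1.367, -0.083], TCP at [0.252, -0.599, 0.231] pointing down, gripper open.
Joint ranges: [-2.61, 2.61], [-1.02, 2.33], [0.03, 2.71], [-1.35, 4.49], [0.32, 2.68], [-2.91, 2.91]. Speed limits (rad/s): [2.57, 2.57, 3.14, 3.14, 3.14, 3.14].

### API

Orientations are given as a rotation vector (axis times angle).
In Python, from station import robot gives the robot as it stands. The module is installed in compiled form; this text tells all that it offers.
- The arm moves only by the tool jog_arm, never from a script. Its argument "steps" is a list of rows, each a list of 5 numbers: the closure, from -1 (fully open) to 1 (shut), then the shift along the tool's x, y, z in mm, then the turn about the tool's z in degrees. In form: [[hand, dx, dy, dz, roll], ...]. A call has 1 to 5 rows; each row is the pose to reach, as a shift and turn from the pose commanded when the call began, along the tool's axes at that moment; what a row does not reach only later rows make up. A row lasts 1/10 s, in which the tool goes at most 50 mm and 8.59 degrees, less where a joint would pass 70% of its speed; a pose out of reach is approached as far as the arm can. A call with a gripper value outside its range is refused whole. The fingers move at their own pace and stop on an object; the grip force is fixed at half the most. Time passes only in rows, so rows that repeat a pose let the fingers close. It gives the time, the measured TCP pose, the force, the opening and the grip force at its end, in the units of the state.
- robot.sense(): the state, without advancing time (a new reading comes with each control period).
- robot.camera(name): name is "scene" or "top"; returns the picture (480x640x3 uint8, blue, green, red); there is no depth.
- robot.camera_params(name): a dict with "fx", "fy", "cx", "cy" (pixels), "k1" (the pictures are not rectified: a ray, as slopes to the right and down, at radius r is drawn at 1 + k1 r^2 times it, then the intrinsics apply), "R" (3x3) and "t" (3): a world point X has camera coordinates R X + t. Camera axes: x right, y down, z forward; pixel columns grow to the right and rows downward; lengths in m; the calibration is good to about 2 mm. A picture is of the moment at which its call begins. camera_params takes no time and is no camera call.
- robot.close_job(): hands the job in; it is judged then, once.
Trained networks look in the newest picture that a camera, given by its name, has taken for a name from the list of things; names that differ only in an ending like _2 or _b are one class to them, and where a whole thing is asked for, a point or a joint stands for the part that bears it (a point fixed in the world has none). Each returns a list of dicts, best first, with "confidence" (0 to 1); they miss things now and then, are a little off and sometimes report something else, mostly with a low value. They report only what shows in the picture. A call takes as long as a camera call.
- robot.find_in(camera, target): "extent" ([left, top, right, bottom] in pixels, round what is visible of it).
- robot.silhouettes(camera, target): "mask" (480x640 bool, what is visible of it) and "extent" ([left, top, right, bottom] in pixels, round what is visible of it).
The state is a dict: "t": time; "q": joint angles; "joint_velocities": joint speeds; "tau": joint torques, N m; "tool_pos": TCP position; "ee_rot": TCP orientation; "ft_force": force on the tool from outside, world axes, zero at the start; "wrist_torque": the same for the moment, N m; "opening": finger opening in m; "grip_force": force on a finger pad.
Only numpy, scipy, OpenCV 4.12 (cv2) and the standard library are available. Lean on these libraries where they do the work, as an engineer would, in place of code of your own. Each camera call takes 0.05 s, during which the arm holds its last target. There are 200 camera calls.

### The job

The washed brushes have dried; move all four from the drying rest to the empty table rest, one to each notch pair, in the same order from left to right (seen from the robot) as they lie now, so that the painter finds each one without looking. Each must lie with its handle across both rails and its hairs pointing away from the robot, out beyond the far rail and clear of the wood. Never lay or drop a clean brush on the table, and leave the masking tape where it is.

Things in the scene. Friction and masses are not known exactly. Their poses are not given: they have to be found in the camera images.
- brush_a_mid (a point): the thickest brush, 369 mm long, orange handle up to 18 mm thick, pale metal ferrule, head up to 36 mm wide with whitish hairs; loose, about 0.04 kg. Point: its middle, on its centre line. y runs along it to the handle end: hairs on the -y side, bare handle from y = -60 mm on. Starts level in the drying rest, hairs away from the robot; y = +10 mm (+-6) is midway between the rails, near its centre of mass, a good place to grip.
- notch_a: the fixed segment of the drying rest with the notch pair in which brush_a lies at the start; its y in the drying_rest's frame tells its place in the row. The four segments look alike and form the notched tops of the rails. Origin on the table under the far notch; x away from the robot along the brush, y left.
- brush_b_mid (a point): a long brush, 379 mm long, orange handle up to 15 mm thick, pale metal ferrule, head up to 30 mm wide with brown hairs; loose, about 0.04 kg. Point: its middle, on its centre line. y runs along it to the handle end: hairs on the -y side, bare handle from y = -61 mm on. Starts level in the drying rest, hairs away from the robot; y = +10 mm (+-6) is midway between the rails, near its centre of mass, a good place to grip.
- notch_b: the fixed segment of the drying rest with the notch pair in which brush_b lies at the start; its y in the drying_rest's frame tells its place in the row. The four segments look alike and form the notched tops of the rails. Origin on the table under the far notch; x away from the robot along the brush, y left.
- brush_c_mid (a point): the thinnest and shortest brush, 299 mm long, black handle 11 mm thick, head up to 22 mm wide; loose, about 0.04 kg. Point: its middle, on its centre line. y runs along it to the handle end: hairs on the -y side, bare handle from y = -48 mm on. Starts level in the drying rest, hairs away from the robot; y = +10 mm (+-6) is midway between the rails, near its centre of mass, a good place to grip.
- notch_c: the fixed segment of the drying rest with the notch pair in which brush_c lies at the start; its y in the drying_rest's frame tells its place in the row. The four segments look alike and form the notched tops of the rails. Origin on the table under the far notch; x away from the robot along the brush, y left.
- brush_d_mid (a point): a flat varnish brush, 320 mm long, bare turned wooden handle up to 17 mm thick, straight copper-coloured ferrule 36 mm wide, grey hairs; loose, about 0.04 kg. Point: its middle, on its centre line. y runs along it to the handle end: hairs on the -y side, bare handle from y = -60 mm on. Starts level in the drying rest, hairs away from the robot; y = +10 mm (+-6) is midway between the rails, near its centre of mass, a good place to grip.
- notch_d: the fixed segment of the drying rest with the notch pair in which brush_d lies at the start; its y in the drying_rest's frame tells its place in the row. The four segments look alike and form the notched tops of the rails. Origin on the table under the far notch; x away from the robot along the brush, y left.
- drying_rest: the grey-painted rest full of brushes, with a flat metal drip tray (rim 21 mm above the table) beyond it under the hairs; fixed; two rails 100 mm apart, 202 mm wide, 14 mm thick; in each, four 90-degree V notches, bottom 45 mm, teeth about 68 mm above the table. Origin on the table under the middle of the FAR rail; x away from the robot (near rail at x = -100 mm), y left; notches at y = +67.5, +22.5, -22.5, -67.5 mm. Turned 0.2 to 0.4 rad clockwise. 
- table_rest: the dark wooden rest, empty, no tray; fixed; two rails 100 mm apart, 202 mm wide, 14 mm thick; in each, four 90-degree V notches, bottom 45 mm, teeth about 68 mm above the table. Origin on the table under the middle of the FAR rail; x away from the robot (near rail at x = -100 mm), y left; notches at y = +67.5, +22.5, -22.5, -67.5 mm. Turned 0.2 to 0.4 rad clockwise. Same size and height as the drying rest.
- masking_tape: a roll of masking tape lying flat, 96 mm across, 25 mm high, on the drawing board, origin under its middle; a bystander, not to be disturbed

How it is judged:
At the end, for the whole second after the job is handed in: Each brush rests released in the table rest's notch pair of the same rank from the left as it had: middle within 12 mm of the notch line, 45-70 mm high, parallel within 0.15 rad, hairs away from the robot, far rail 5-85 mm hair-wards of its middle (((y of notch_a in the frame of drying_rest between 0.0575 and 0.0775 m and y of brush_a_mid in the frame of table_rest between 0.0555 and 0.0795 m) or (y of notch_a in the frame of drying_rest between 0.0125 and 0.0325 m and y of brush_a_mid in the frame of table_rest between 0.0105 and 0.0345 m) or (y of notch_a in the frame of drying_rest between -0.0325 and -0.0125 m and y of brush_a_mid in the frame of table_rest between -0.0345 and -0.0105 m) or (y of notch_a in the frame of drying_rest between -0.0775 and -0.0575 m and y of brush_a_mid in the frame of table_rest between -0.0795 and -0.0555 m)) and y of table_rest in the frame of brush_a_mid between -0.085 and -0.005 m and height (world z) of brush_a_mid between 0.045 and 0.07 m and angle between the y axis of each of brush_a_mid, brush_b_mid, brush_c_mid, brush_d_mid and the x axis of table_rest, either way round below 0.15 rad and linear speed of each of brush_a, brush_b, brush_c, brush_d below 0.02 m/s and ((y of notch_b in the frame of drying_rest between 0.0575 and 0.0775 m and y of brush_b_mid in the frame of table_rest between 0.0555 and 0.0795 m) or (y of notch_b in the frame of drying_rest between 0.0125 and 0.0325 m and y of brush_b_mid in the frame of table_rest between 0.0105 and 0.0345 m) or (y of notch_b in the frame of drying_rest between -0.0325 and -0.0125 m and y of brush_b_mid in the frame of table_rest between -0.0345 and -0.0105 m) or (y of notch_b in the frame of drying_rest between -0.0775 and -0.0575 m and y of brush_b_mid in the frame of table_rest between -0.0795 and -0.0555 m)) and y of table_rest in the frame of brush_b_mid between -0.085 and -0.005 m and height (world z) of brush_b_mid between 0.045 and 0.07 m and ((y of notch_c in the frame of drying_rest between 0.0575 and 0.0775 m and y of brush_c_mid in the frame of table_rest between 0.0555 and 0.0795 m) or (y of notch_c in the frame of drying_rest between 0.0125 and 0.0325 m and y of brush_c_mid in the frame of table_rest between 0.0105 and 0.0345 m) or (y of notch_c in the frame of drying_rest between -0.0325 and -0.0125 m and y of brush_c_mid in the frame of table_rest between -0.0345 and -0.0105 m) or (y of notch_c in the frame of drying_rest between -0.0775 and -0.0575 m and y of brush_c_mid in the frame of table_rest between -0.0795 and -0.0555 m)) and y of table_rest in the frame of brush_c_mid between -0.085 and -0.005 m and height (world z) of brush_c_mid between 0.045 and 0.07 m and ((y of notch_d in the frame of drying_rest between 0.0575 and 0.0775 m and y of brush_d_mid in the frame of table_rest between 0.0555 and 0.0795 m) or (y of notch_d in the frame of drying_rest between 0.0125 and 0.0325 m and y of brush_d_mid in the frame of table_rest between 0.0105 and 0.0345 m) or (y of notch_d in the frame of drying_rest between -0.0325 and -0.0125 m and y of brush_d_mid in the frame of table_rest between -0.0345 and -0.0105 m) or (y of notch_d in the frame of drying_rest between -0.0775 and -0.0575 m and y of brush_d_mid in the frame of table_rest between -0.0795 and -0.0555 m)) and y of table_rest in the frame of brush_d_mid between -0.085 and -0.005 m and height (world z) of brush_d_mid between 0.045 and 0.07 m); the robot touches nothing.
It fails at once if a brush was laid or dropped on the table (height (world z) of any of brush_a_mid, brush_b_mid, brush_c_mid, brush_d_mid below 0.03 m).
It fails at once if the masking tape was moved by more than 30 mm (distance of masking_tape from where it was at the start of the episode above 0.03 m).
It also fails if it takes over 88 s, if anything falls off the work surface, if the arm or the gripper's body presses on something with over 40 N, if the wrist force passes 120 N, or if a joint passes its speed limit or range.

## Working session

There is one attempt and no reset: what is moved stays moved. The work goes in short steps, Python scripts to look and compute and a tool call to move; the robot and the scene stay as the last step left them, time stands still between calls to the robot, and variables do not carry over. Pictures are saved under pics/ and viewed, at most 14 in all, crops included, and the job is handed in when it is done.

Besides the shell and the picture viewer there is one more tool, called after "Emit:" as name([rows], argument=value, ...), one row to a line, values as JSON. jog_arm: Moves the arm, as the interface text tells. Its arguments: {"type":"object","properties":{"steps":{"type":"array"}},"required":["steps"]}

```bash
mkdir -p pics; python3 - <<'E'
from station import robot
import cv2
s=robot.sense(); print({k:s[k] for k in('t','tool_pos','ee_rot','opening')})
for n in('scene','top'):
    im=robot.camera(n); cv2.imwrite(f'pics/{n}0.png',im)
    p=robot.camera_params(n); print(n,p)
    for t in('drying_rest','table_rest','masking_tape','brush_a_mid','brush_b_mid','brush_c_mid','brush_d_mid'):
        print(t,[(d['extent'],round(d['confidence'],2)) for d in robot.find_in(n,t)][:4])
E
```

```text
{'t': 0.0, 'tool_pos': array([ 0.25218263, -0.59841382,  0.23007087]), 'ee_rot': array([-3.07730592e+00, -6.21833258e-01,  3.70681001e-04]), 'opening': 0.08566025731708585}
scene {'fx': 491.6073769245133, 'fy': 491.6073769245133, 'cx': 319.09019824203244, 'cy': 239.34222353475766, 'k1': -0.014742388557233713, 'R': array([[-0.99724271, -0.07409115,  0.00418149],
       [-0.05162869,  0.65222382, -0.7562662 ],
       [ 0.05330537, -0.75439684, -0.65425068]]), 't': array([0.50650786, 0.21983508, 0.73027317])}
drying_rest [([140.8, 281.3, 359.5, 436.8], 0.67), ([254.2, 327.6, 335.0, 387.6], 0.37)]
table_rest [([302.7, 191.5, 392.9, 290.4], 0.6)]
masking_tape [([284.4, 164.4, 322.6, 196.2], 0.73)]
brush_a_mid [([191.8, 292.3, 419.4, 377.6], 0.96), ([252.2, 328.6, 336.9, 393.3], 0.64)]
brush_b_mid [([203.5, 272.8, 434.1, 354.0], 0.67)]
brush_c_mid [([176.2, 346.7, 379.1, 419.2], 0.62)]
brush_d_mid [([187.9, 317.2, 397.3, 397.0], 0.95)]
top {'fx': 512.6718415107715, 'fy': 512.6718415107715, 'cx': 319.33431807485044, 'cy': 246.44114590071132, 'k1': -0.03560496049844951, 'R': array([[-0.00784549, -0.9998143 ,  0.01760167],
       [-0.99429437,  0.00592714, -0.10650617],
       [ 0.10638207, -0.01833683, -0.99415623]]), 't': array([-0.21437356,  0.54371775,  1.05212479])}
drying_rest [([170.0, 144.7, 286.1, 282.9], 0.94), ([160.9, 164.9, 206.5, 302.1], 0.21)]
table_rest [([288.4, 242.6, 402.4, 322.4], 0.74)]
masking_tape [([420.2, 201.5, 460.4, 248.8], 0.85)]
brush_a_mid [([195.0, 163.7, 255.9, 333.3], 0.86)]
brush_b_mid [([214.1, 165.9, 272.9, 345.2], 0.64)]
brush_c_mid [([163.0, 164.3, 207.5, 303.4], 0.61)]
brush_d_mid [([178.2, 171.7, 229.5, 313.2], 0.67)]
```

View pics/top0.png

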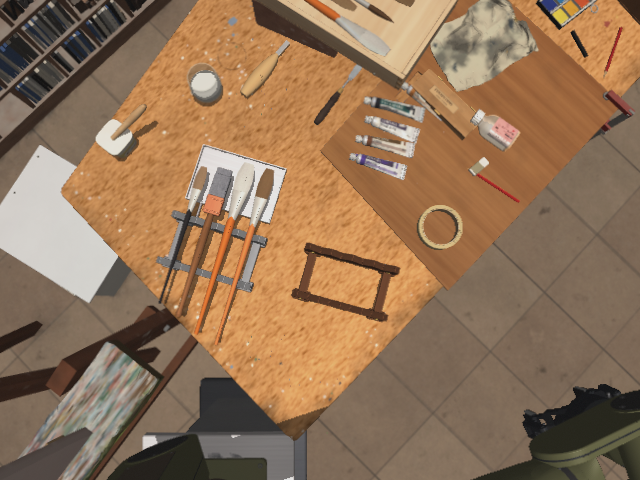

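View pics/scene0.png

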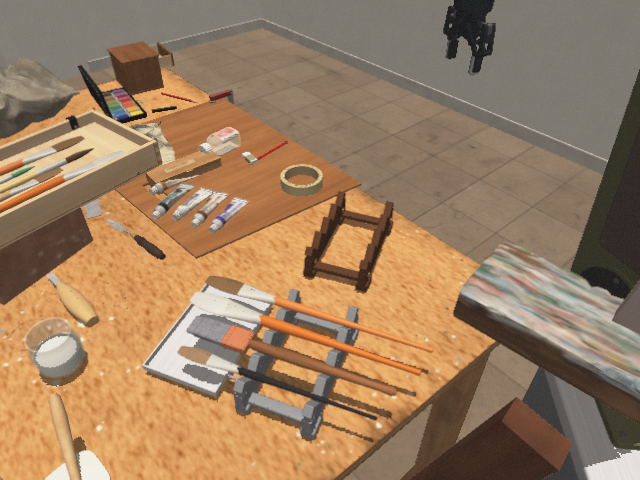

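Top view: the drying rest is at about (215,250) with c, d, a, b from left to right. The table rest is empty at (346,282) and the tape is at (440,227). I'll zoom in to measure.

```bash
python3 - <<'E'
import cv2
im=cv2.imread('pics/top0.png')
cv2.imwrite('pics/c1.png',cv2.resize(im[230:330,285:410],None,fx=6,fy=6,interpolation=cv2.INTER_CUBIC))
cv2.imwrite('pics/c2.png',cv2.resize(im[195:300,150:280],None,fx=5.5,fy=5.5,interpolation=cv2.INTER_CUBIC))
E
```

```text
(no output)
```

View pics/c1.png

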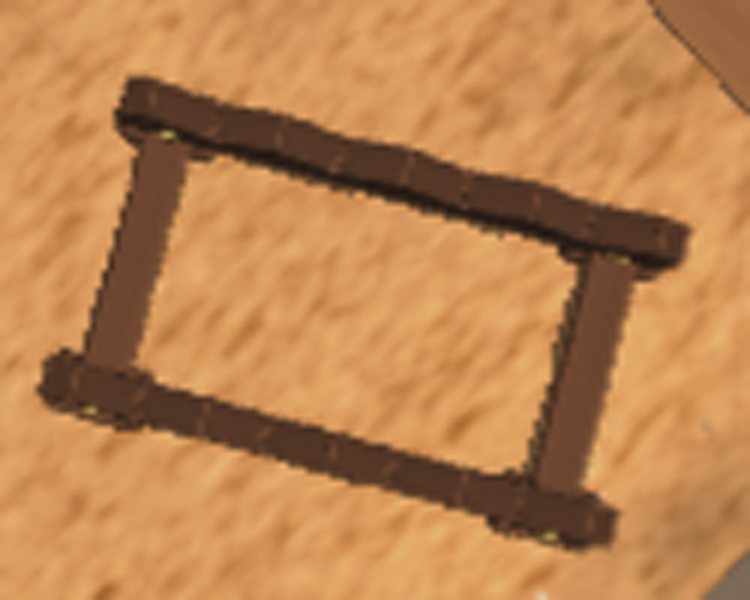

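View pics/c2.png

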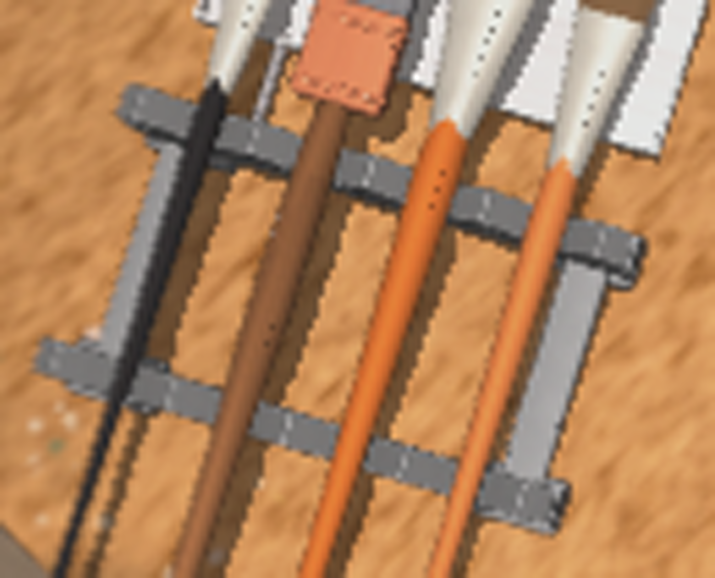

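The crops show the tooth crest lines. On the table rest's far rail they run from (152,97) to (664,240) in the crop, on its near rail from (75,383) to (585,520). The drying rest's crests show the same way. I'll fit both poses from these.

```bash
cat > h.py <<'E'
import numpy as np, cv2
from station import robot
from scipy.optimize import least_squares
from scipy.spatial.transform import Rotation
def ray2z(cam,uv,z):
    p=robot.camera_params(cam); uv=np.atleast_2d(uv).astype(float)
    K=np.array([[p['fx'],0,p['cx']],[0,p['fy'],p['cy']],[0,0,1]])
    n=cv2.undistortPoints(uv[:,None],K,np.array([p['k1'],0,0,0]))[:,0]
    R,t=np.array(p['R']),np.array(p['t']); C=-R.T@t
    d=np.c_[n,np.ones(len(n))]@R
    return C+d*((z-C[2])/d[:,2])[:,None]
def proj(cam,X):
    p=robot.camera_params(cam)
    K=np.array([[p['fx'],0,p['cx']],[0,p['fy'],p['cy']],[0,0,1]])
    return cv2.projectPoints(np.atleast_2d(X).astype(float),cv2.Rodrigues(np.array(p['R']))[0],np.array(p['t']),K,np.array([p['k1'],0,0,0]))[0][:,0]
def fitpose(loc,W):
    f=lambda v:(np.c_[np.cos(v[2])*loc[:,0]-np.sin(v[2])*loc[:,1]+v[0],np.sin(v[2])*loc[:,0]+np.cos(v[2])*loc[:,1]+v[1]]-W[:,:2]).ravel()
    r=least_squares(f,[.4,0,-.3]); return r.x,np.sqrt((r.fun**2).mean())
def toworld(v,l):
    c,s=np.cos(v[2]),np.sin(v[2]); return np.array([c*l[0]-s*l[1]+v[0],s*l[0]+c*l[1]+v[1]])
def delta(xy,z,yaw):
    "shift in mm along tool axes + roll deg to get TCP at xy,z with tool x at yaw"
    s=robot.sense(); Rm=Rotation.from_rotvec(s['ee_rot']).as_matrix()
    d=Rm.T@(np.r_[xy,z]-s['tool_pos'])*1000
    cur=np.arctan2(Rm[1,0],Rm[0,0]); return np.round(d,1),round(np.degrees(cur-yaw),2),s['t']
E
python3 - <<'E'
from h import *
Y=np.array([.09,.045,0,-.045,-.09])
tf=np.array([(152,97),(278,128),(408,162),(535,204),(664,240)])/6+[285,230]
tn=np.array([(75,383),(205,418),(330,452),(460,487),(585,520)])/6+[285,230]
df=np.array([(140,103),(253,133),(370,172),(487,205),(603,240)])/5.5+[150,195]
dn=np.array([(62,358),(170,388),(287,427),(402,462),(520,497)])/5.5+[150,195]
loc=np.r_[np.c_[0*Y,Y],np.c_[0*Y-.1,Y]]
for n,a,b in(('table',tf,tn),('dry',df,dn)):
    W=ray2z('top',np.r_[a,b]-[.4,.4],.068); v,e=fitpose(loc,W); print(n,v,'rms',e)
    # check in the scene camera
    P=np.c_[[np.r_[toworld(v,l),.068] for l in loc]]
    print(proj('scene',P)[[0,4,5,9]].round().tolist())
    for y in(.0675,.0225,-.0225,-.0675): print(y,toworld(v,(-.05,y)).round(4))
    # brush silhouettes
for b in 'abcd':
    m=robot.silhouettes('top',f'brush_{b}_mid')
    ys,xs=np.nonzero(m[0]['mask']); W=ray2z('top',np.c_[xs,ys],.056)[:,:2]
    l=(W-v[:2])@np.array([[np.cos(v[2]),-np.sin(v[2])],[np.sin(v[2]),np.cos(v[2])]])
    k=(l[:,0]>-.09)&(l[:,0]<-.01)
    print(b,round(m[0]['confidence'],2),'x ext',l[:,0].min().round(4),l[:,0].max().round(4),'mid y',np.median(l[k,1]).round(4), 'slope',np.polyfit(l[k,0],l[k,1],1)[0].round(3))
E
```

```text
table [ 0.51557102 -0.28489402 -0.27567745] rms 0.0007557430773670113
[[309.0, 246.0], [341.0, 190.0], [364.0, 259.0], [390.0, 200.0]]
0.0675 [ 0.4858 -0.2063]
0.0225 [ 0.4736 -0.2496]
-0.0225 [ 0.4613 -0.2929]
-0.0675 [ 0.4491 -0.3362]
dry [ 0.58266671 -0.00852304 -0.29848694] rms 0.0007978939822955756
[[240.0, 379.0], [294.0, 288.0], [309.0, 404.0], [353.0, 305.0]]
0.0675 [0.5547 0.0707]
0.0225 [0.5415 0.0277]
-0.0225 [ 0.5283 -0.0153]
-0.0675 [ 0.515  -0.0583]
a 0.83 x ext -0.2231 0.145 mid y -0.0222 slope 0.005
b 0.74 x ext -0.2305 0.1463 mid y -0.0673 slope 0.003
c 0.85 x ext -0.1829 0.111 mid y 0.0676 slope 0.001
d 0.88 x ext -0.1998 0.1204 mid y 0.0229 slope 0.014
```

```bash
python3 -c "
from h import *
print(delta((.515,-.0583),.14,-.2985))"
```

```text
(array([ 452. , -396.3,   91.3]), np.float64(39.95), 1.0)
```

Emit:
jog_arm([
  [0.25,452,-396,91,40],
  [0.25,452,-396,91,40],
  [0.25,452,-396,91,40],
  [0.25,452,-396,91,40],
  [0.25,452,-396,91,40],
])

```text
t: 1.5
tool_pos: [0.3605, -0.3761, 0.194]
ee_rot: [3.105, -0.477, 0.001]
ft_force: [0.8, 0.1, -0.1]
opening: 0.0319
grip_force: 0.0
```

```bash
python3 -c "
from h import *
print(delta((.515,-.0583),.14,-.2985),robot.sense()['opening'])"
```

```text
(array([  51.9, -349.6,   53.9]), np.float64(-0.37), 1.5) 0.031932451304103555
```

Emit:
jog_arm([
  [0.25,52,-350,54,0],
  [0.25,52,-350,54,0],
  [0.25,52,-350,54,0],
  [0.25,52,-350,54,0],
  [0.25,52,-350,54,0],
])

```text
t: 2.0
tool_pos: [0.4674, -0.1531, 0.1565]
ee_rot: [3.106, -0.469, 0.002]
ft_force: [1.6, -0.8, 0.5]
opening: 0.0318
grip_force: 0.0
```

```bash
python3 -c "
from h import *
print(delta((.515,-.0583),.14,-.2985))"
```

```text
(array([  17.5, -104.6,   16.6]), np.float64(-0.06), 2.0)
```

Emit:
jog_arm([
  [0.25,17.5,-104.5,16.5,0],
  [0.25,17.5,-104.5,16.5,0],
  [0.25,17.5,-104.5,16.5,0],
  [0.25,17.5,-104.5,16.5,0],
  [0.25,17.5,-104.5,16.5,0],
])

```text
t: 2.5
tool_pos: [0.5142, -0.0609, 0.14]
ee_rot: [3.106, -0.469, 0.0]
ft_force: [0.5, -0.3, 0.6]
opening: 0.0321
grip_force: 0.0
```

```bash
python3 -c "
from h import *
print(delta((.515,-.0583),.038,-.2985))
cv2.imwrite('pics/t1.png',cv2.resize(robot.camera('scene')[230:430,150:450],None,fx=2.5,fy=2.5))"
```

```text
(array([  0. ,  -2.7, 102. ]), np.float64(-0.06), 2.5)
```

View pics/t1.png

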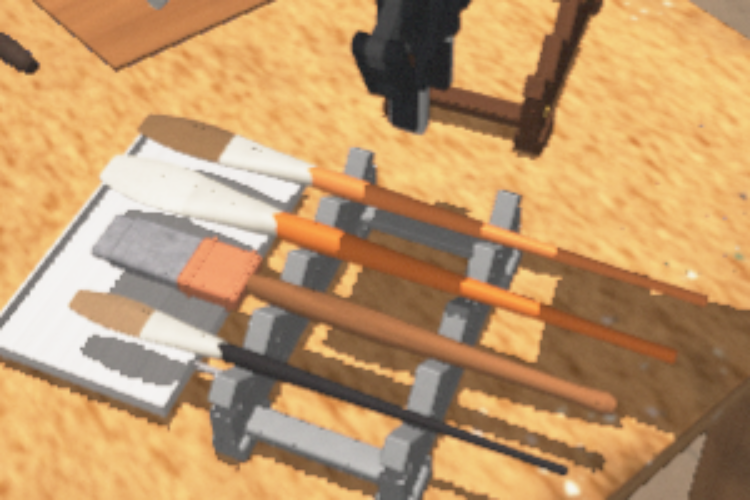

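The picture shows the gripper above and clear of brush b, with the fingers in line. I'll hold a moment to see whether the remaining offset is lag.

Emit:
jog_arm([
  [0.25,0,0,30,0],
  [0.25,0,0,30,0],
  [0.25,0,0,30,0],
])

```text
t: 2.85
tool_pos: [0.5135, -0.0612, 0.1097]
ee_rot: [-3.106, 0.472, 0.002]
ft_force: [-0.1, -0.2, 0.1]
opening: 0.0323
grip_force: 0.0
```

```bash
python3 -c "
from h import *
print(delta((.515,-.0583),.038,-.2985))"
```

```text
(array([ 0.6, -3.3, 71.7]), np.float64(-0.17), 2.85)
```

Emit:
jog_arm([
  [0.25,0.5,-3.3,20,0],
  [0.25,0.5,-3.3,50,0],
  [0.25,0.5,-3.3,72,0],
  [0.25,0.5,-3.3,72,0],
])

```text
t: 3.25
tool_pos: [0.5137, -0.0574, 0.0359]
ee_rot: [-3.106, 0.47, 0.008]
ft_force: [-0.3, -0.1, -0.2]
opening: 0.0322
grip_force: 0.0
```

Emit:
jog_arm([
  [1,0,0,0,0],
  [1,0,0,0,0],
  [1,0,0,0,0],
  [1,0,0,0,0],
  [1,0,0,0,0],
])

```text
t: 3.75
tool_pos: [0.5175, -0.0573, 0.0403]
ee_rot: [-3.106, 0.468, -0.006]
ft_force: [-0.9, 2.9, 7.0]
opening: 0.0107
grip_force: 59.2
```

Emit:
jog_arm([
  [1,0,0,-20,0],
  [1,0,0,-50,0],
  [1,0,0,-80,0],
  [1,0,0,-80,0],
  [1,0,0,-80,0],
])

```text
t: 4.25
tool_pos: [0.5163, -0.0576, 0.119]
ee_rot: [3.106, -0.468, 0.004]
ft_force: [-0.8, -0.3, -1.5]
opening: 0.0112
grip_force: 58.7
```

```bash
python3 -c "
from h import *
print(delta((.4491,-.3362),.12,-.2757))
cv2.imwrite('pics/t2.png',cv2.resize(robot.camera('scene')[180:430,150:450],None,fx=2.2,fy=2.2))"
```

```text
(array([ 17.9, 286. ,  -0.8]), np.float64(-1.35), 4.25)
```

View pics/t2.png

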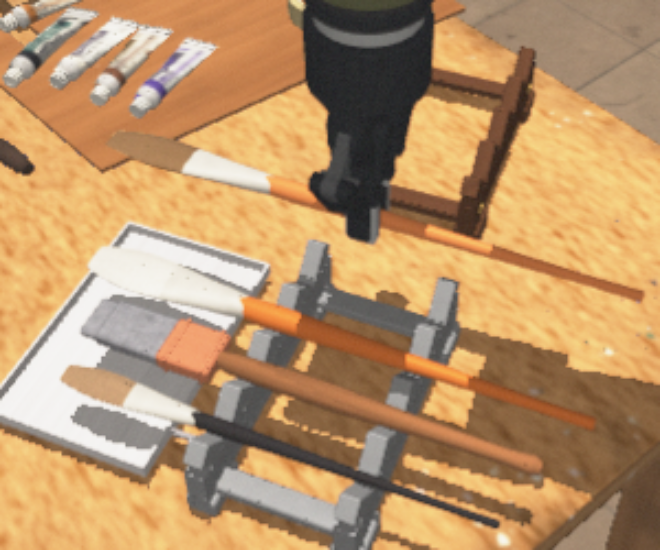

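Brush b is held level and clear. Carrying it over.

Emit:
jog_arm([
  [1,2,25,0,0],
  [1,5,70,0,-0.7],
  [1,8,115,0,-1.3],
  [1,10,160,0,-1.3],
  [1,13,205,0,-1.3],
])

```text
t: 4.8
tool_pos: [0.4659, -0.2578, 0.1158]
ee_rot: [-3.11, 0.433, 0.005]
ft_force: [-0.1, 0.4, 0.4]
opening: 0.0109
grip_force: 58.7
```

```bash
python3 -c "
from h import *
print(delta((.4491,-.3362),.12,-.2757))"
```

```text
(array([ 5.3, 80. , -4.3]), np.float64(-0.04), 4.8)
```

Emit:
jog_arm([
  [1,2,40,-2,0],
  [1,4,65,-4,0],
  [1,5,80,-4,0],
  [1,5,80,-4,0],
  [1,5,80,-4,0],
])

```text
t: 5.3
tool_pos: [0.4503, -0.3342, 0.1207]
ee_rot: [-3.11, 0.433, 0.003]
ft_force: [0.2, -0.2, -0.4]
opening: 0.011
grip_force: 58.7
```

```bash
python3 -c "
from h import *
print(delta((.4491,-.3362),.041,-.2757))
cv2.imwrite('pics/t3.png',cv2.resize(robot.camera('top')[180:340,250:450],None,fx=3.7,fy=3.7))"
```

```text
(array([-0.5,  2.4, 79.7]), np.float64(-0.05), 5.3)
```

View pics/t3.png

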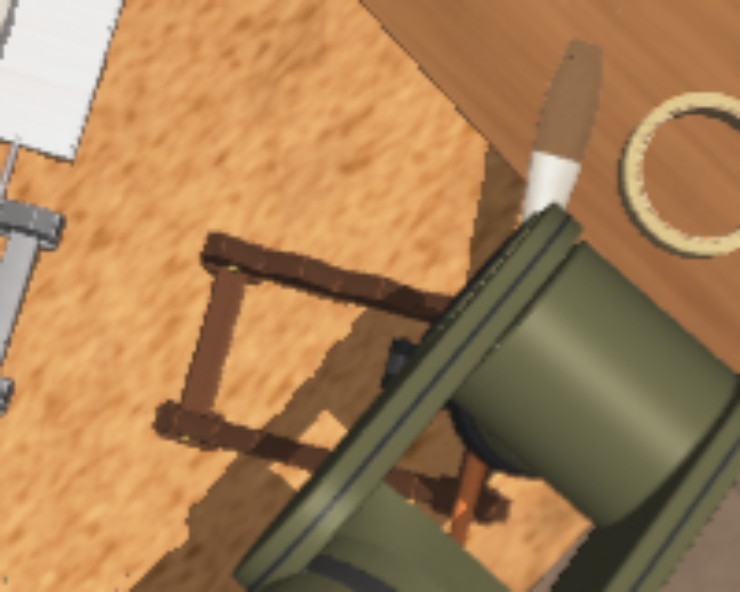

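The brush is aligned with the right-hand notch pair and its head is clear of the tape. Lowering.

Emit:
jog_arm([
  [1,-0.5,2.4,25,0],
  [1,-0.5,2.4,50,0],
  [1,-0.5,2.4,68,0],
  [1,-0.5,2.4,76,0],
  [1,-0.5,2.4,79,0],
])

```text
t: 5.85
tool_pos: [0.4494, -0.3359, 0.0418]
ee_rot: [-3.111, 0.431, 0.003]
ft_force: [-0.4, -0.6, -0.0]
opening: 0.0116
grip_force: 58.7
```

Emit:
jog_arm([
  [1,0,0,0,0],
  [1,0,0,0,0],
])

```text
t: 6.05
tool_pos: [0.4504, -0.3377, 0.0441]
ee_rot: [3.111, -0.432, 0.003]
ft_force: [-0.2, -0.3, -0.2]
opening: 0.011
grip_force: 58.7
```

Emit:
jog_arm([
  [1,0,0,1,0],
  [1,0,0,2,0],
  [1,0,0,3,0],
  [1,0,0,3,0],
])

```text
t: 6.45
tool_pos: [0.4504, -0.3378, 0.0421]
ee_rot: [3.111, -0.433, 0.002]
ft_force: [-1.6, 3.9, 9.3]
opening: 0.0108
grip_force: 59.9
```

Contact with the notch. Releasing.

Emit:
jog_arm([
  [0.6,0,0,-1,0],
  [0.4,0,0,-1,0],
  [0.25,0,0,-1,0],
  [0.25,0,0,-1,0],
])

```text
t: 6.85
tool_pos: [0.4494, -0.3374, 0.0406]
ee_rot: [-3.111, 0.433, 0.001]
ft_force: [0.3, 0.6, 0.1]
opening: 0.032
grip_force: 0.0
```

Emit:
jog_arm([
  [0.25,0,0,-20,0],
  [0.25,0,0,-60,0],
  [0.25,0,0,-85,0],
  [0.25,0,0,-85,0],
])

```text
t: 7.25
tool_pos: [0.4518, -0.3395, 0.1308]
ee_rot: [3.107, -0.433, 0.011]
ft_force: [0.4, -0.8, 0.1]
opening: 0.0322
grip_force: 0.0
```

```bash
cat >> h.py <<'E'
T=np.array([.51557,-.28489,-.27568]); D=np.array([.58267,-.00852,-.29849])
def mean_delta(xy,z,yaw,n=3):
    o=[]
    for i in range(n):
        d,r,t=delta(xy,z,yaw); o.append(np.r_[d,r]); robot.camera('top')
    return np.mean(o,0).round(1),np.std(o,0).round(1),t
def check(b):
    for c in('top',):
        robot.camera(c)
        for m in robot.silhouettes(c,f'brush_{b}_mid')[:2]:
            ys,xs=np.nonzero(m['mask']); W=ray2z(c,np.c_[xs,ys],.056)[:,:2]
            l=(W-T[:2])@np.array([[np.cos(T[2]),-np.sin(T[2])],[np.sin(T[2]),np.cos(T[2])]])
            k=(l[:,0]>-.2)&(l[:,0]<.03)
            print(c,b,round(m['confidence'],2),'x',l[:,0].min().round(3),l[:,0].max().round(3),'y',np.median(l[k,1]).round(4) if k.any() else None,'slope',np.polyfit(l[k,0],l[k,1],1)[0].round(3) if k.sum()>5 else None)
E
python3 -c "
from h import *
check('b')
print(mean_delta((.5283,-.0153),.125,-.2985))
cv2.imwrite('pics/t4.png',cv2.resize(robot.camera('scene')[180:430,150:450],None,fx=2.2,fy=2.2))"
```

```text
top b 0.73 x -0.117 0.148 y -0.0684 slope 0.037
(array([-1.170e+01, -3.312e+02,  2.000e-01,  1.200e+00]), array([0.5, 0.2, 0.6, 0. ]), 7.45)
```

View pics/t4.png

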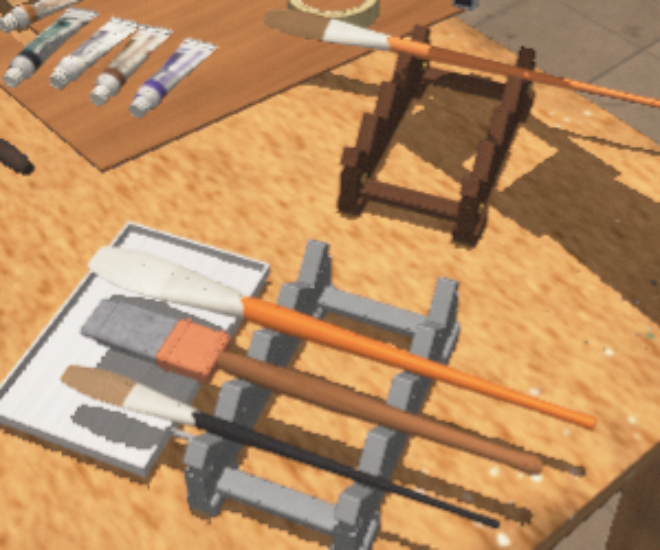

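Brush b lies in the rightmost pair. Now brush a.

Emit:
jog_arm([
  [0.25,-2,-40,0,1.2],
  [0.25,-3,-90,0,1.2],
  [0.25,-5,-140,0,1.2],
  [0.25,-7,-190,0,1.2],
  [0.25,-9,-240,0,1.2],
])

```text
t: 8.05
tool_pos: [0.5058, -0.1022, 0.1247]
ee_rot: [-3.106, 0.467, 0.003]
ft_force: [0.5, -0.2, 0.2]
opening: 0.0321
grip_force: 0.0
```

Emit:
jog_arm([
  [0.25,-1,-45,0,0],
  [0.25,-2,-75,0,0],
  [0.25,-3,-91,0,0],
  [0.25,-3,-91,0,0],
  [0.25,-3,-91,0,0],
])

```text
t: 8.55
tool_pos: [0.5296, -0.0163, 0.1248]
ee_rot: [3.107, -0.464, -0.003]
ft_force: [0.4, 0.5, 0.9]
opening: 0.032
grip_force: 0.0
```

```bash
python3 -c "
from h import *
print(mean_delta((.5283,-.0153),.038,-.2985))"
```

```text
(array([-1.7, -1.1, 87.1,  0. ]), array([0.2, 0.3, 0.2, 0. ]), 8.65)
```

Emit:
jog_arm([
  [0.25,-1.5,-1,25,0],
  [0.25,-1.5,-1,60,0],
  [0.25,-1.5,-1,87,0],
  [0.25,-1.5,-1,87,0],
])

```text
t: 9.1
tool_pos: [0.5252, -0.0154, 0.0345]
ee_rot: [3.106, -0.468, -0.014]
ft_force: [-0.6, -0.0, -0.6]
opening: 0.0318
grip_force: 0.0
```

Emit:
jog_arm([
  [1,0,0,0,0],
  [1,0,0,0,0],
  [1,0,0,0,0],
  [1,0,0,0,0],
])

```text
t: 9.5
tool_pos: [0.5306, -0.0153, 0.0408]
ee_rot: [3.107, -0.466, 0.006]
ft_force: [0.1, -0.4, 3.1]
opening: 0.0139
grip_force: 58.7
```

Emit:
jog_arm([
  [1,0,0,-20,0],
  [1,0,0,-50,0],
  [1,0,0,-82,0],
  [1,0,0,-82,0],
  [1,0,0,-82,0],
])

```text
t: 10.0
tool_pos: [0.5299, -0.0152, 0.1224]
ee_rot: [3.107, -0.466, 0.005]
ft_force: [0.3, 0.4, -1.2]
opening: 0.0139
grip_force: 58.5
```

```bash
python3 -c "
from h import *
print(mean_delta((.4613,-.2929),.12,-.2757))"
```

```text
(array([ 16.8, 285.5,   1.1,  -1.3]), array([0.7, 0.1, 1. , 0. ]), 10.1)
```

Emit:
jog_arm([
  [1,2,25,0,0],
  [1,5,70,0,-0.7],
  [1,8,115,0,-1.3],
  [1,10,160,0,-1.3],
  [1,13,205,0,-1.3],
])

```text
t: 10.65
tool_pos: [0.4799, -0.2158, 0.1193]
ee_rot: [-3.111, 0.43, 0.004]
ft_force: [0.6, -1.0, 0.1]
opening: 0.014
grip_force: 58.6
```

Emit:
jog_arm([
  [1,2,40,0,0],
  [1,4,65,0,0],
  [1,5,80,0,0],
  [1,5,80,0,0],
  [1,5,80,0,0],
])

```text
t: 11.15
tool_pos: [0.4643, -0.2922, 0.12]
ee_rot: [-3.111, 0.43, 0.002]
ft_force: [0.2, 0.6, 0.3]
opening: 0.0141
grip_force: 58.6
```

```bash
python3 -c "
from h import *
print(mean_delta((.4613,-.2929),.043,-.2757))"
```

```text
(array([-2.7,  1.9, 77.2,  0.1]), array([0.1, 0.2, 0.2, 0. ]), 11.25)
```

Emit:
jog_arm([
  [1,-1,1.8,25,0],
  [1,-1,1.8,50,0],
  [1,-1,1.8,68,0],
  [1,-1,1.8,73,0],
  [1,-1,1.8,75,0],
])

```text
t: 11.8
tool_pos: [0.4631, -0.2936, 0.0454]
ee_rot: [-3.112, 0.428, 0.001]
ft_force: [0.2, 0.2, -0.0]
opening: 0.0137
grip_force: 58.6
```

Emit:
jog_arm([
  [1,0,0,1,0],
  [1,0,0,2,0],
  [1,0,0,3,0],
  [1,0,0,3,0],
])

```text
t: 12.2
tool_pos: [0.4633, -0.2947, 0.0434]
ee_rot: [3.112, -0.43, 0.001]
ft_force: [-0.0, 1.1, -1.2]
opening: 0.0136
grip_force: 58.6
```

Emit:
jog_arm([
  [1,0,0,1,0],
  [1,0,0,2,0],
  [1,0,0,3,0],
  [1,0,0,3,0],
])

```text
t: 12.6
tool_pos: [0.4635, -0.2944, 0.0413]
ee_rot: [-3.111, 0.43, -0.0]
ft_force: [-2.9, 3.4, 7.3]
opening: 0.014
grip_force: 59.6
```

Emit:
jog_arm([
  [0.6,0,0,-1,0],
  [0.4,0,0,-1,0],
  [0.25,0,0,-1,0],
  [0.25,0,0,-1,0],
])

```text
t: 13.0
tool_pos: [0.4629, -0.2945, 0.0406]
ee_rot: [-3.112, 0.431, 0.001]
ft_force: [0.5, 0.6, -0.1]
opening: 0.032
grip_force: 0.0
```

Emit:
jog_arm([
  [0.25,0,0,-20,0],
  [0.25,0,0,-60,0],
  [0.25,0,0,-85,0],
  [0.25,0,0,-85,0],
])

```text
t: 13.4
tool_pos: [0.4655, -0.2965, 0.1308]
ee_rot: [3.108, -0.43, 0.012]
ft_force: [0.7, -0.4, 1.5]
opening: 0.0319
grip_force: 0.0
```

```bash
python3 -c "
from h import *
check('a')
print(mean_delta((.5415,.0277),.125,-.2985))
cv2.imwrite('pics/t5.png',cv2.resize(robot.camera('scene')[150:430,150:450],None,fx=2.1,fy=2.1))"
```

```text
top a 0.79 x -0.129 0.149 y -0.0229 slope 0.01
(array([-1.150e+01, -3.313e+02,  2.000e-01,  1.400e+00]), array([0.5, 0.2, 0.6, 0. ]), 13.6)
```

View pics/t5.png

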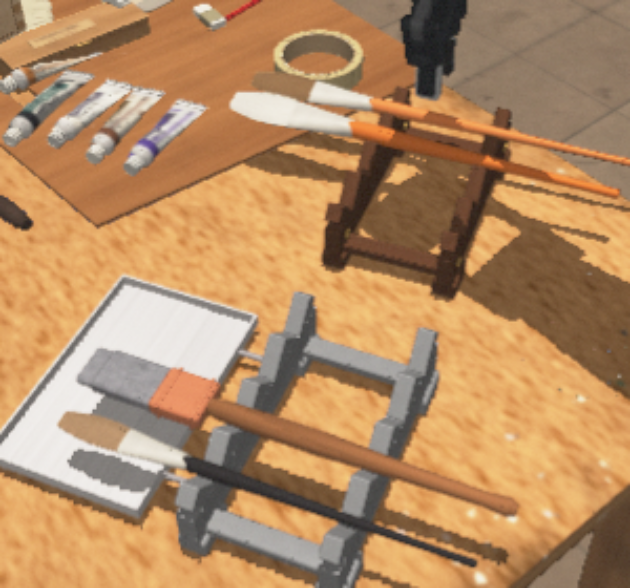

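Brushes a and b are both seated. Same path for d.

Emit:
jog_arm([
  [0.25,-2,-40,0,1.4],
  [0.25,-3,-90,0,1.4],
  [0.25,-5,-140,0,1.4],
  [0.25,-7,-190,0,1.4],
  [0.25,-9,-240,0,1.4],
])

```text
t: 14.2
tool_pos: [0.519, -0.0593, 0.1247]
ee_rot: [-3.106, 0.469, 0.003]
ft_force: [1.3, 0.0, -0.2]
opening: 0.0321
grip_force: 0.0
```

Emit:
jog_arm([
  [0.25,-1,-45,0,0],
  [0.25,-2,-75,0,0],
  [0.25,-3,-91,0,0],
  [0.25,-3,-91,0,0],
  [0.25,-3,-91,0,0],
])

```text
t: 14.7
tool_pos: [0.543, 0.0259, 0.1252]
ee_rot: [3.106, -0.468, -0.002]
ft_force: [0.5, 0.2, -0.0]
opening: 0.0321
grip_force: 0.0
```

```bash
python3 -c "
from h import *
print(mean_delta((.5415,.0277),.038,-.2985))"
```

```text
(array([-2. , -1.6, 87.3, -0.1]), array([0.2, 0.2, 0.1, 0. ]), 14.8)
```

Emit:
jog_arm([
  [0.25,-2,-1.5,25,0],
  [0.25,-2,-1.5,60,0],
  [0.25,-2,-1.5,87,0],
  [0.25,-2,-1.5,87,0],
])

```text
t: 15.25
tool_pos: [0.5381, 0.0276, 0.0345]
ee_rot: [3.105, -0.471, -0.014]
ft_force: [-1.2, 0.1, -1.0]
opening: 0.0323
grip_force: 0.0
```

Emit:
jog_arm([
  [1,0,0,0,0],
  [1,0,0,0,0],
  [1,0,0,0,0],
  [1,0,0,0,0],
])

```text
t: 15.65
tool_pos: [0.5431, 0.0283, 0.0404]
ee_rot: [-3.106, 0.469, -0.004]
ft_force: [0.0, -0.5, -0.3]
opening: 0.0147
grip_force: 58.5
```

Emit:
jog_arm([
  [1,0,0,-20,0],
  [1,0,0,-50,0],
  [1,0,0,-82,0],
  [1,0,0,-82,0],
  [1,0,0,-82,0],
])

```text
t: 16.15
tool_pos: [0.5429, 0.0285, 0.1224]
ee_rot: [-3.106, 0.468, -0.005]
ft_force: [0.3, 0.0, -1.0]
opening: 0.0147
grip_force: 58.5
```

```bash
python3 -c "
from h import *
print(mean_delta((.4736,-.2496),.12,-.2757))"
```

```text
(array([ 16.7, 285.9,   1.1,  -1.4]), array([0.7, 0.1, 0.9, 0. ]), 16.25)
```

Emit:
jog_arm([
  [1,2,25,0,0],
  [1,5,70,0,-0.7],
  [1,8,115,0,-1.4],
  [1,10,160,0,-1.4],
  [1,13,205,0,-1.4],
])

```text
t: 16.8
tool_pos: [0.4924, -0.1722, 0.1193]
ee_rot: [-3.111, 0.43, 0.004]
ft_force: [1.3, -0.3, -0.5]
opening: 0.0147
grip_force: 58.6
```

Emit:
jog_arm([
  [1,2,40,0,0],
  [1,4,65,0,0],
  [1,4,80,0,0],
  [1,4,80,0,0],
  [1,4,80,0,0],
])

```text
t: 17.3
tool_pos: [0.4759, -0.2483, 0.1201]
ee_rot: [-3.111, 0.43, 0.002]
ft_force: [0.7, 0.1, -0.6]
opening: 0.0148
grip_force: 58.6
```

```bash
python3 -c "
from h import *
print(mean_delta((.4736,-.2496),.043,-.2757))"
```

```text
(array([-1.9,  2.2, 77.2,  0.1]), array([0.1, 0.2, 0.1, 0. ]), 17.4)
```

Emit:
jog_arm([
  [1,-1,1.2,25,0],
  [1,-1,1.2,50,0],
  [1,-1,1.2,68,0],
  [1,-1,1.2,73,0],
  [1,-1,1.2,75,0],
])

```text
t: 17.95
tool_pos: [0.4748, -0.2492, 0.0454]
ee_rot: [-3.112, 0.429, 0.002]
ft_force: [-0.8, -0.8, 0.0]
opening: 0.0147
grip_force: 58.6
```

Emit:
jog_arm([
  [1,0,0,2,0],
  [1,0,0,3,0],
  [1,0,0,4,0],
  [1,0,0,4,0],
])

```text
t: 18.35
tool_pos: [0.4751, -0.2503, 0.0424]
ee_rot: [3.112, -0.43, 0.001]
ft_force: [0.5, -0.6, -0.0]
opening: 0.0151
grip_force: 58.6
```

Emit:
jog_arm([
  [1,0,0,1,0],
  [1,0,0,2,0],
  [1,0,0,3,0],
  [1,0,0,3,0],
])

```text
t: 18.75
tool_pos: [0.4754, -0.2499, 0.04]
ee_rot: [-3.111, 0.431, -0.001]
ft_force: [-1.5, 3.2, 6.5]
opening: 0.0151
grip_force: 59.3
```

Emit:
jog_arm([
  [0.6,0,0,-1,0],
  [0.4,0,0,-1,0],
  [0.25,0,0,-1,0],
  [0.25,0,0,-1,0],
])

```text
t: 19.15
tool_pos: [0.4746, -0.2501, 0.0396]
ee_rot: [-3.112, 0.43, 0.001]
ft_force: [0.7, -0.7, -0.8]
opening: 0.0321
grip_force: 0.0
```

Emit:
jog_arm([
  [0.25,0,0,-20,0],
  [0.25,0,0,-60,0],
  [0.25,0,0,-86,0],
  [0.25,0,0,-86,0],
])

```text
t: 19.55
tool_pos: [0.4774, -0.2519, 0.1308]
ee_rot: [3.108, -0.43, 0.013]
ft_force: [0.3, -0.3, 0.9]
opening: 0.032
grip_force: 0.0
```

```bash
python3 -c "
from h import *
check('d')
print(mean_delta((.5547,.0707),.125,-.2985))"
```

```text
top d 0.69 x -0.142 0.125 y 0.0215 slope 0.013
(array([-9.700e+00, -3.303e+02,  2.000e-01,  1.400e+00]), array([0.5, 0.2, 0.7, 0. ]), 19.75)
```

Emit:
jog_arm([
  [0.25,-2,-40,0,1.4],
  [0.25,-3,-90,0,1.4],
  [0.25,-5,-140,0,1.4],
  [0.25,-7,-190,0,1.4],
  [0.25,-8,-240,0,1.4],
])

```text
t: 20.3
tool_pos: [0.5314, -0.015, 0.1242]
ee_rot: [3.106, -0.469, -0.004]
ft_force: [0.6, -1.2, -0.0]
opening: 0.0323
grip_force: 0.0
```

Emit:
jog_arm([
  [0.25,-1,-45,0,0],
  [0.25,-2,-75,0,0],
  [0.25,-3,-91,0,0],
  [0.25,-3,-91,0,0],
  [0.25,-3,-91,0,0],
])

```text
t: 20.8
tool_pos: [0.5556, 0.0701, 0.125]
ee_rot: [3.106, -0.468, -0.003]
ft_force: [0.2, -0.0, 0.7]
opening: 0.0322
grip_force: 0.0
```

```bash
python3 -c "
from h import *
print(mean_delta((.5547,.0707),.035,-.2985))"
```

```text
(array([-1.1, -0.7, 90.2, -0.1]), array([0.2, 0.2, 0.2, 0. ]), 20.9)
```

Emit:
jog_arm([
  [0.25,-1,-0.7,25,0],
  [0.25,-1,-0.7,60,0],
  [0.25,-1,-0.7,90,0],
  [0.25,-1,-0.7,90,0],
])

```text
t: 21.35
tool_pos: [0.5513, 0.0705, 0.0311]
ee_rot: [3.104, -0.471, -0.015]
ft_force: [-0.7, 0.1, 0.1]
opening: 0.0323
grip_force: 0.0
```

Emit:
jog_arm([
  [1,0,0,0,0],
  [1,0,0,0,0],
  [1,0,0,0,0],
  [1,0,0,0,0],
  [1,0,0,0,0],
])

```text
t: 21.85
tool_pos: [0.5571, 0.0718, 0.0378]
ee_rot: [-3.106, 0.468, -0.006]
ft_force: [0.7, 0.7, 3.4]
opening: 0.009
grip_force: 58.8
```

Emit:
jog_arm([
  [1,0,0,-20,0],
  [1,0,0,-50,0],
  [1,0,0,-85,0],
  [1,0,0,-85,0],
  [1,0,0,-85,0],
])

```text
t: 22.35
tool_pos: [0.5561, 0.0718, 0.1221]
ee_rot: [-3.106, 0.468, -0.004]
ft_force: [1.3, -0.5, -0.6]
opening: 0.0089
grip_force: 58.5
```

```bash
python3 -c "
from h import *
print(mean_delta((.4858,-.2063),.12,-.2757))
cv2.imwrite('pics/t6.png',cv2.resize(robot.camera('scene')[150:430,150:450],None,fx=2.1,fy=2.1))"
```

```text
(array([ 15.7, 286.1,   0.8,  -1.4]), array([0.7, 0.2, 0.9, 0. ]), 22.45)
```

View pics/t6.png

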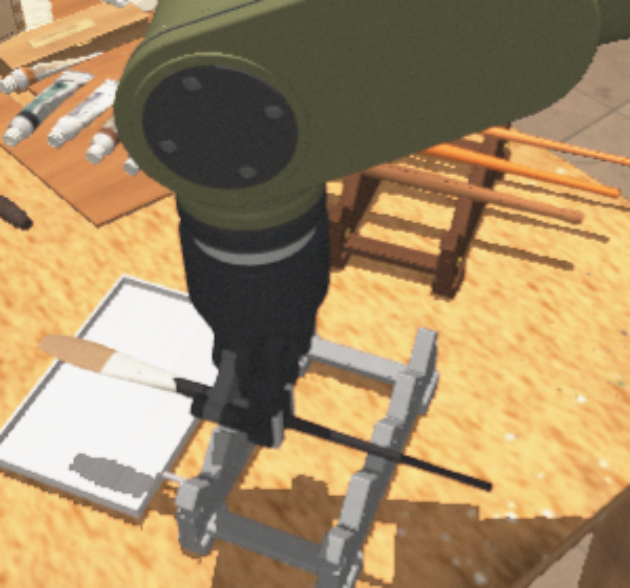

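Brush c is held level, and the other three lie in the table rest.

Emit:
jog_arm([
  [1,2,25,0,0],
  [1,5,70,0,-0.7],
  [1,8,115,0,-1.4],
  [1,10,160,0,-1.4],
  [1,13,205,0,-1.4],
])

```text
t: 23.05
tool_pos: [0.506, -0.1291, 0.1195]
ee_rot: [-3.112, 0.43, 0.003]
ft_force: [-0.0, -0.4, 0.8]
opening: 0.0092
grip_force: 58.6
```

Emit:
jog_arm([
  [1,1,40,0,0],
  [1,2,65,0,0],
  [1,3,80,0,0],
  [1,3,80,0,0],
  [1,3,80,0,0],
])

```text
t: 23.55
tool_pos: [0.4885, -0.205, 0.1202]
ee_rot: [-3.111, 0.43, 0.002]
ft_force: [1.0, 0.0, -1.1]
opening: 0.0093
grip_force: 58.6
```

```bash
python3 -c "
from h import *
print(mean_delta((.4858,-.2063),.040,-.2757))"
```

```text
(array([-2.2,  2.3, 80.3,  0.1]), array([0. , 0.2, 0.1, 0. ]), 23.65)
```

Emit:
jog_arm([
  [1,-1,1.2,25,0],
  [1,-1,1.2,50,0],
  [1,-1,1.2,70,0],
  [1,-1,1.2,78,0],
  [1,-1,1.2,80,0],
])

```text
t: 24.2
tool_pos: [0.4869, -0.2056, 0.0399]
ee_rot: [-3.111, 0.428, 0.003]
ft_force: [-0.0, 0.1, 0.1]
opening: 0.0089
grip_force: 58.6
```

Emit:
jog_arm([
  [1,0,0,1,0],
  [1,0,0,2,0],
  [1,0,0,3,0],
  [1,0,0,3,0],
])

```text
t: 24.6
tool_pos: [0.4879, -0.2069, 0.0387]
ee_rot: [3.112, -0.431, 0.003]
ft_force: [0.3, -0.0, 1.2]
opening: 0.0089
grip_force: 58.7
```

Emit:
jog_arm([
  [1,0,0,1,0],
  [1,0,0,2,0],
  [1,0,0,2,0],
])

```text
t: 24.9
tool_pos: [0.4883, -0.2065, 0.038]
ee_rot: [-3.111, 0.431, -0.002]
ft_force: [-3.6, 4.9, 10.1]
opening: 0.0088
grip_force: 59.7
```

Emit:
jog_arm([
  [0.6,0,0,-1,0],
  [0.4,0,0,-1,0],
  [0.25,0,0,-1,0],
  [0.25,0,0,-1,0],
])

```text
t: 25.3
tool_pos: [0.487, -0.2066, 0.0365]
ee_rot: [-3.112, 0.431, 0.001]
ft_force: [0.8, 0.8, -0.1]
opening: 0.032
grip_force: 0.0
```

Emit:
jog_arm([
  [0.25,0,0,-20,0],
  [0.25,0,0,-60,0],
  [0.25,0,0,-100,0],
  [0.25,0,-50,-100,0],
  [0.25,0,-100,-100,0],
])

```text
t: 25.8
tool_pos: [0.5158, -0.1108, 0.1392]
ee_rot: [3.11, -0.436, 0.007]
ft_force: [0.7, -0.6, -0.1]
opening: 0.0319
grip_force: 0.0
```

Emit:
jog_arm([
  [0.25,0,-50,0,0],
  [0.25,0,-100,0,0],
  [0.25,0,-150,0,0],
  [0.25,0,-150,0,0],
  [0.25,0,-150,0,0],
])

```text
t: 26.3
tool_pos: [0.555, 0.035, 0.1364]
ee_rot: [3.112, -0.426, -0.001]
ft_force: [-0.8, -1.0, 0.1]
opening: 0.0322
grip_force: 0.0
```

```bash
python3 -c "
from h import *
for b in 'abcd': check(b)
a=robot.camera('top')[150:350,230:480]; cv2.imwrite('pics/t7.png',cv2.resize(a,None,fx=3,fy=3))
cv2.imwrite('pics/t8.png',cv2.resize(robot.camera('scene')[130:330,220:470],None,fx=3,fy=3))"
```

```text
top a 0.62 x -0.221 0.149 y -0.0232 slope 0.002
top b 0.82 x -0.226 0.147 y -0.0685 slope 0.013
top c 0.73 x -0.184 0.114 y 0.067 slope 0.004
top d 0.77 x -0.196 0.125 y 0.022 slope 0.006
top d 0.65 x -0.121 -0.004 y 0.2142 slope -0.008
```

View pics/t7.png

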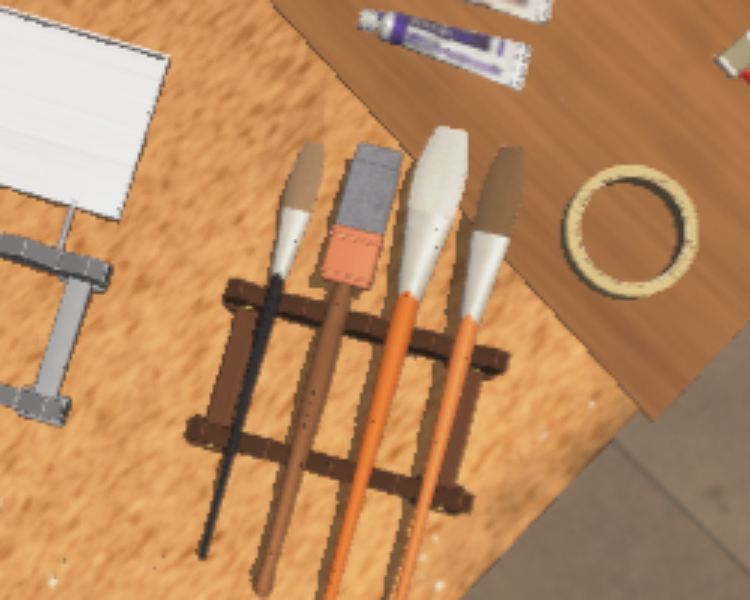

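View pics/t8.png

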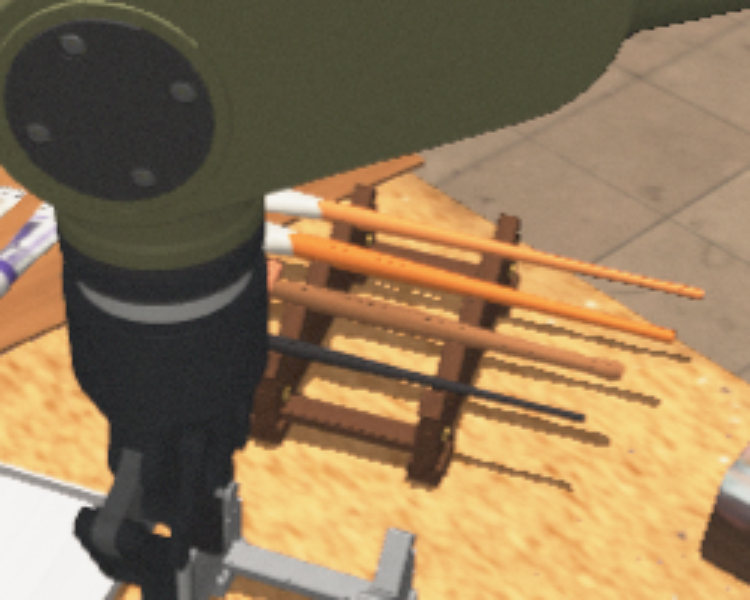

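All four brushes are seated in the order c, d, a, b. They are parallel to the notch lines with their hairs beyond the far rail, the tape is untouched and the gripper is clear at z = 0.136.

```bash
python3 -c "
from station import robot
print(robot.close_job())"
```

```text
the job is handed in; nothing more can be done
None
```

I moved all four brushes to the table rest in their original order (c, d, a, b from left to right) and handed the job in; the final pictures show each in its notch pair, hairs out beyond the far rail and the tape untouched, but the hand-in returned no verdict.

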